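# Clear the bottle roller and hold its belt tensioner wound back

### The job

The bottle roller needs a new drive belt: lift the red-capped bottle off its rollers and lay it down in the empty wooden rest, seated in both notches and lined up with the rest, and let go of it. Then swing the sprung tensioner arm at the drive end over by its red peg until it is fully against its stop, and finish while still holding it there with the fingers on the peg, so that a colleague can slip the belt on. Leave the other bottles and tools where they are.

Things in the scene. Friction and masses are not known exactly. Their poses are not given: they have to be found in the camera images.
- mill: Fixed bottle roller: blue housing 280 (x) x 200 x 56 mm high. Two 10 mm steel shafts along x (y = +-32, z = 90 mm) carry four black tyres, 36 mm in diameter, 20 mm wide, centred at x = -25 and 65 mm (70 mm free between). Aluminium end plates at x = -118 and 126 mm reach z = 116 mm. Drive end with pulleys and tensioner at +x. Origin: centre of the underside, on the table; z up.
- bottle: Red-capped white bottle lying on the tyres, loose, 0.2 to 0.45 kg. Round white body 56 mm in diameter, 130 mm long, then a red cap 38 mm in diameter; 165 mm overall. Origin: on its axis, middle of the white body, 123 mm above the table at the start; x axis along the bottle towards the cap, at the start along the roller's x (it may roll about it).
- rest: The EMPTY wooden bottle rest, fixed: base 150 (x) x 100 (y) x 8 mm, with two 90-degree V notches, 14 mm thick, at x = -48 and +48 mm (82 mm free between them), tops 55 mm above the table. Origin: centre of the underside; a bottle lies along the rest's x axis, cap at either end.
- rest_seat (a point): The point in the empty rest where the origin of a well-seated bottle lies: over the middle of the rest, 60 mm above the table.
- rest2: The other wooden rest, same in every way, but already taken by the blue-capped bottle. Which of the two places it has varies.
- tensioner (a joint): Angle of the sprung steel tensioner arm, rad: 0 = at rest, leaning 0.5 rad from upright to the roller's -y side; 1.0 = fully against its stop (yellow bolt), leaning 0.5 rad to the roller's +y side. It turns about a line along the roller's x. The spring always pulls back to 0: 2.5 N at the peg at rest, 6 N at the stop; let go, it swings back.
- tensioner_pivot (a point): Point on the arm's turning axis, 55 mm above the table, below the peg's middle (same x along the roller). The peg's middle circles it at a radius of 120 mm: at joint value q it lies 120 mm * sin(q - 0.5) along the roller's +y and 120 mm * cos(q - 0.5) above this point.
- peg: The red round peg at the tip of the tensioner arm: 16 mm in diameter, 46 mm long, lying level along the roller's x axis and sticking out beyond the arm; it turns freely on its own axis. Origin: its middle. About 160 mm above the table at either end of its swing and 175 mm midway; free space on both sides and above.
- bottle2: The blue-capped bottle, same size as the red-capped one, lying in the other rest, loose. Leave it alone. Origin: middle of its white body, on the axis.
- jar_a: Standing white bottle with a red cap, 56 mm in diameter, 141 mm tall, loose. Leave alone. Origin: underside.
- jar_b: Another standing bottle like it. Leave alone.
- jar_c: Another standing bottle like it. Leave alone.
- beaker: Clear plastic beaker, 76 mm in diameter, 100 mm tall, loose. Leave alone. Origin: underside.
- dish: White plate, 120 mm in diameter, 25 mm high, loose. Leave alone. Origin: underside.
- knife: Wide putty knife with a blue handle, about 220 x 85 x 24 mm, loose. Leave alone. Origin: in the handle, underside.
Not all that is in view belongs to the job. What is shaped like the bottle but yellow is not meant.

How it is judged (in metres and radians):
On the way, in this order (a step that is already met when the one before it is completed fails the run):
1. the red-capped bottle lies seated in the empty rest, released (distance between bottle and rest_seat below 0.02 m and angle between the x axis of bottle and the x axis of rest, either way round below 0.15 rad and contact force between bottle and the fingers below 0.2 N and linear speed of bottle below 0.03 m/s), for 0.3 s.
2. the tensioner arm is wound to its stop with the fingers on its peg (value of joint tensioner above 0.93 rad and contact force between the fingers and peg above 3 N), for 0.3 s.
At the end, for the whole second after the job is handed in: The fingers hold the tensioner arm still by its peg at its stop (joint above 0.93 of 1.0 rad, fingers pushing the peg with over 3 N), and the red-capped bottle lies released and at rest in the empty rest (middle within 20 mm of the seat point, lined up with the rest within 0.15 rad) (all of step 1 and all of step 2 and velocity of joint tensioner between -0.1 and 0.1 rad/s); the arm keeps its last pose, push and grip.
It fails at once if the red-capped bottle was dropped to the table (height (world z) of bottle below 0.045 m).
It fails at once if another bottle or tool was shifted by more than 30 mm (distance of any of bottle2, jar_a, jar_b, jar_c, beaker, dish, knife from where it was at the start of the episode above 0.03 m).
It also fails if it takes over 58 s, if anything falls off the work surface, if the arm or the gripper's body presses on something with over 40 N, if the wrist force passes 120 N, or if a joint passes its speed limit or range.

### The arm

A 7-joint arm with a two-finger parallel gripper is mounted at the origin on the work surface. World frame = base frame: x ahead of the robot, y to its left, z up, the work surface at z = 0. Lengths are in mm, angles in rad, forces in N, time in s.
With the tool pointing down it reaches from about 425 to 950 mm from the base axis. Payload 16.7 kg.
Tool frame: the origin (TCP) lies midway between the tips of the shut fingers; the grasp point (between the pads) lies 19 mm behind it; y points along the fingers, x is the direction in which the jaws open and shut, and the axes are right-handed (so a half turn about y gives the same grasp; the last joint's range is limited). The gripper opens to 94 mm and grips with 3 to 60 N. Pads are 16 mm wide; open, the fingers measure 119 mm over their backs; the gripper's body (75 mm by 177 mm) begins 78 mm behind the grasp point.
Start: joints at [1.143, 0.426, 0.074, 1.606, -0.034, 1.111, -0.067], TCP at [185.082, -649.091, 205.467] pointing down, gripper open.
Joint ranges: [-2.85, 2.85], [-0.5, 2.14], [-1.23, 1.37], [0.21, 2.46], [-1.02, 4.16], [0.16, 2.05], [-2.73, 2.73]. Speed limits (rad/s): [1.89, 1.89, 2.39, 2.39, 3.01, 3.01, 3.01].

### API

Orientations are given as a unit quaternion [x, y, z, w].
In Python, from workcell import monitor, optics, job gives the robot as it stands.
- The arm moves only by the tool carry_out, never from a script. Its argument "rows" is text: rows parted by semicolons, each of 6 numbers parted by spaces: the shift along the tool's x, y, z in m, then the turn, a rotation vector about the tool's x, y, z in rad. A call has 1 to 10 rows; each row shifts and turns the commanded pose from where the row before left it, along the tool's axes as they then stand; what a row does not reach is not made up. A row lasts 1/12 s, in which the tool goes at most 41.7 mm and 7.16 degrees, less where a joint would pass 70% of its speed; a pose out of reach is approached as far as the arm can. A call with a gripper value outside its range is refused whole. "gripper" is the opening, from 0 (shut) to 1 (fully open), set as the call begins (left out, the last holds). The fingers move at their own pace and stop on an object; "newtons" is the grip in N (left out, the last holds). Time passes only in rows, so rows that do not move let the fingers close. It gives the time, the measured TCP pose, the force and the opening at its end, in the units of the state.
- monitor.read_state(): the state, without advancing time (a new reading comes with each control period).
- optics.snapshot(name): name is "side" or "top" or "wrist"; returns a dict with "pixels" (420x560x3 uint8, blue, green, red), "fx", "fy", "cx", "cy" (pixels), "D" ([k1, k2, p1, p2, k3] as OpenCV has them; the pictures are not rectified), "origin" and "orientation" of the camera in the world; the wrist camera has in their place "mount" (4x4, takes a point from camera to tool coordinates, whose origin is the TCP and whose axes are the tool frame's). Camera axes: x right, y down, z forward; pixel columns grow to the right and rows downward; lengths in mm; the calibration is good to about 2 mm. A picture is of the moment at which its call begins: read the wrist's pose just before it. There is no depth.
- job.close_job(): hands the job in, once; it reports no verdict.
The state is a dict: "t": time; "qpos": joint angles; "qd": joint speeds; "joint_efforts": joint torques, N m; "position": TCP position; "eef_rot": TCP orientation; "ft_force": force on the tool from outside, world axes, zero at the start; "ft_torque": the same for the moment, N m; "gripper_width": finger opening in mm.
Only numpy, scipy, OpenCV 4.12 (cv2) and the standard library are available. Lean on these libraries where they do the work, as an engineer would, in place of code of your own. Each camera call takes 0.05 s, during which the arm holds its last target. There are 200 camera calls.

## Working session

There is one attempt and no reset: what is moved stays moved. The work goes in short steps, Python scripts to look and compute and a tool call to move; the robot and the scene stay as the last step left them, time stands still between calls to the robot, and variables do not carry over. Pictures are saved under pics/ and viewed, about 8 in all and at most 12, crops included, and the job is handed in when it is done.

Besides the shell and the picture viewer there is one more tool, called by a JSON object that holds its "name" and its "arguments". carry_out: Moves the arm, as the interface text tells. Its arguments: {"type":"object","properties":{"rows":{"type":"string"},"gripper":{"type":"number"},"newtons":{"type":"number"}},"required":["rows"]}

```bash
mkdir -p pics; ls; python3 - <<'E'
from workcell import monitor, optics, job
import cv2, numpy as np
s=monitor.read_state(); print(s)
for n in ("top","side"):
    d=optics.snapshot(n); cv2.imwrite(f"pics/{n}0.png",d["pixels"]); np.save(f"pics/{n}0.npy",d,allow_pickle=True)
    print(n,{k:v for k,v in d.items() if k!="pixels"})
d=optics.snapshot("wrist");print(d["mount"])
E
```

```text
pics
{'t': 0.0, 'qpos': array([ 1.14349201,  0.42672343,  0.07382463,  1.60661501, -0.03414266,
        1.11080775, -0.06709542]), 'qd': array([ 0.00213443, -0.00087522, -0.00129206, -0.00163427,  0.00090616,
        0.00093704,  0.00027618]), 'joint_efforts': array([-9.56437470e-04, -9.35831594e+01,  3.66610676e+00, -4.54184175e+01,
       -4.88333451e-02,  2.01440428e-02,  3.44055502e-05]), 'position': array([ 184.99068154, -648.68843793,  204.77700804]), 'eef_rot': array([-0.56414465,  0.42633781, -0.4255873 ,  0.56467011]), 'ft_force': array([-0.70378415,  0.61026987,  0.42954181]), 'ft_torque': array([-0.0212433 , -0.02430831,  0.02417261]), 'gripper_width': 93.99474125664517}
top {'fx': 463.9337444660521, 'fy': 463.9337444660521, 'cx': 276.7521440399849, 'cy': 212.58518248804526, 'D': array([-0.08055418,  0.        ,  0.        ,  0.        ,  0.        ]), 'origin': array([ 311.33252324,  -22.08983559, 1203.69545209]), 'orientation': array([-0.68761882,  0.71859169, -0.07368916,  0.07332298])}
side {'fx': 493.83686556270555, 'fy': 493.83686556270555, 'cx': 275.7091784778378, 'cy': 211.02584365923843, 'D': array([-0.12435867,  0.        ,  0.        ,  0.        ,  0.        ]), 'origin': array([  74.85549145,  675.26159201, 1142.81880275]), 'orientation': array([-0.25987522,  0.90436809, -0.32531694,  0.0935528 ])}
[[ 9.99999746e-01 -5.54531332e-04  4.47807000e-04  4.26960151e-01]
 [-5.79543867e-04 -2.66846414e-01  9.63738894e-01 -1.79020659e+02]
 [-4.14927721e-04 -9.63738909e-01 -2.66846668e-01  7.78426668e+01]
 [ 0.00000000e+00  0.00000000e+00  0.00000000e+00  1.00000000e+00]]
```

View pics/top0.png

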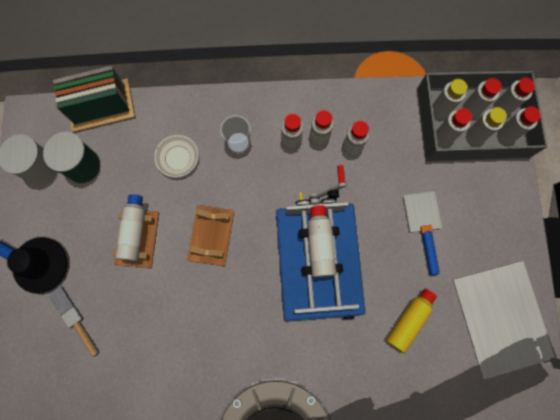

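View pics/side0.png

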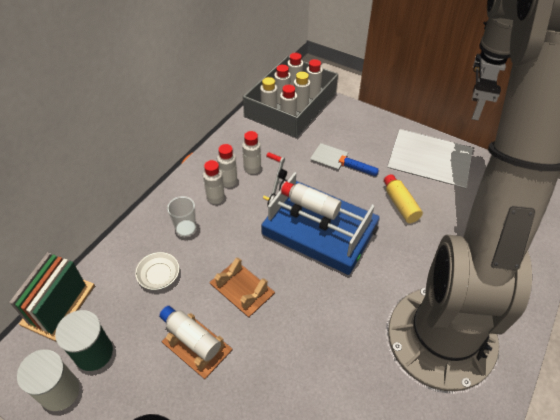

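The top view shows the mill at about (320,260), with the bottle's red cap at (319,211) and the peg at (341,175). The empty rest is at (211,235), and the taken rest is at (135,238). The side view agrees: empty rest (242,287), peg (274,157).

```bash
cat > h.py <<'E'
import cv2, numpy as np
from scipy.spatial.transform import Rotation as R
def pose(d,s=None):
    if "mount" in d:
        M=np.array(d["mount"]); T=np.eye(4); T[:3,:3]=R.from_quat(s["eef_rot"]).as_matrix(); T[:3,3]=s["position"]
        T=T@M; return T[:3,3],T[:3,:3]
    return np.array(d["origin"]),R.from_quat(d["orientation"]).as_matrix()
def rays(d,px,s=None):
    K=np.array([[d["fx"],0,d["cx"]],[0,d["fy"],d["cy"]],[0,0,1]])
    u=cv2.undistortPoints(np.float64(px).reshape(-1,1,2),K,d["D"]).reshape(-1,2)
    o,Q=pose(d,s); return o,np.c_[u,np.ones(len(u))]@Q.T
def onz(d,px,z,s=None):
    o,r=rays(d,px,s); return o+r*((z-o[2])/r[:,2:])
def cross(a,b):
    (o1,r1),(o2,r2)=a,b; r1,r2=r1[0],r2[0]
    t=np.linalg.lstsq(np.c_[r1,-r2],o2-o1,rcond=None)[0]
    p,q=o1+t[0]*r1,o2+t[1]*r2; return (p+q)/2,np.linalg.norm(p-q)
def proj(d,P,s=None):
    o,Q=pose(d,s); K=np.array([[d["fx"],0,d["cx"]],[0,d["fy"],d["cy"]],[0,0,1]])
    return cv2.projectPoints(((np.atleast_2d(P)-o)@Q).reshape(-1,1,3),np.zeros(3),np.zeros(3),K,d["D"])[0].reshape(-1,2)
def mask(im,c):
    h=cv2.cvtColor(im,cv2.COLOR_BGR2HSV); H,S,V=cv2.split(h)
    m={"red":((H<6)|(H>174))&(S>160)&(V>90),"blue":(H>100)&(H<125)&(S>150)&(V>60),"wood":(H>6)&(H<22)&(S>90)&(V>60),
       "white":(S<50)&(V>140)}[c]
    return m.astype(np.uint8)*255
def blobs(im,c,box,amin=20):
    x0,y0,x1,y1=box; m=np.zeros(im.shape[:2],np.uint8); m[y0:y1,x0:x1]=mask(im,c)[y0:y1,x0:x1]
    cs=[k for k in cv2.findContours(m,cv2.RETR_EXTERNAL,cv2.CHAIN_APPROX_NONE)[0] if cv2.contourArea(k)>amin]
    return sorted(cs,key=cv2.contourArea,reverse=True)
E
cat > m1.py <<'E'
from h import *
np.set_printoptions(precision=1,suppress=True)
T=np.load("pics/top0.npy",allow_pickle=True).item();S=np.load("pics/side0.npy",allow_pickle=True).item()
def rect(d,k,z):
    P=onz(d,k.reshape(-1,2),z)[:,:2].astype(np.float32); r=cv2.minAreaRect(P); return np.array(r[0]),np.array(r[1]),r[2],cv2.boxPoints(r)
for c,z,bx in(("blue",56,(270,190,370,325)),("wood",8,(180,195,240,275)),("white",123,(300,212,340,285)),("red",160,(330,160,350,192)),("red",123,(305,200,335,220))):
    for k in blobs(T["pixels"],c,bx)[:2]:
        print("top",c,*rect(T,k,z)[:3], rect(T,k,z)[3].tolist() if c in("blue","wood") else "")
def cen(k): M=cv2.moments(k); return [[M["m10"]/M["m00"],M["m01"]/M["m00"]]]
for nm,a,b in(("peg",(330,160,350,192),(262,148,287,164)),("cap",(305,200,335,220),(278,178,298,200))):
    ka=blobs(T["pixels"],"red",a);kb=blobs(S["pixels"],"red",b)
    print(nm,cross(rays(T,cen(ka[0])),rays(S,cen(kb[0]))))
for k in blobs(S["pixels"],"wood",(205,255,278,318))[:3]: print("side wood",*rect(S,k,8))
im=np.hstack([cv2.resize(T["pixels"][150:330,180:370],None,fx=2.1,fy=3),cv2.resize(S["pixels"][140:320,200:390],None,fx=2.1,fy=3)])
cv2.imwrite("pics/z.png",im)
E
python3 m1.py
```

```text
top blue [ 425.8 -128.2] [274.4 194.5] 1.5762933492660522 [[285.94775390625, -34.764041900634766], [291.297607421875, -229.17410278320312], [565.597900390625, -221.62579345703125], [560.248046875, -27.215728759765625]]
top blue [ 352.1 -134.8] [68.4 50.8] 1.498705506324768 [[317.2761535644531, -110.281494140625], [318.6042175292969, -161.04241943359375], [386.9944152832031, -159.25311279296875], [385.6663513183594, -108.4921875]]
top wood [512.5 147.8] [101. 150.] 78.9210205078125 [[429.1719970703125, 112.6990966796875], [576.3643798828125, 83.87716674804688], [595.773681640625, 182.9996337890625], [448.581298828125, 211.82156372070312]]
top white [ 457.4 -130.1] [138.5  50.4] 3.254443883895874 
top red [ 618.9 -181.3] [41.5 12.8] 1.8111308813095093 
top red [ 540.4 -126.1] [33.7 21.9] 87.46041870117188 
peg (array([ 618.9, -181.3,  159.1]), np.float64(0.6028024245162033))
cap (array([ 541.5, -125.7,  122.4]), np.float64(1.3238320327269952))
side wood [510.8 146.3] [109.5 153.5] 79.00135040283203 [[425.  107.2]
 [575.7  77.9]
 [596.6 185.4]
 [445.9 214.7]]
```

View pics/z.png

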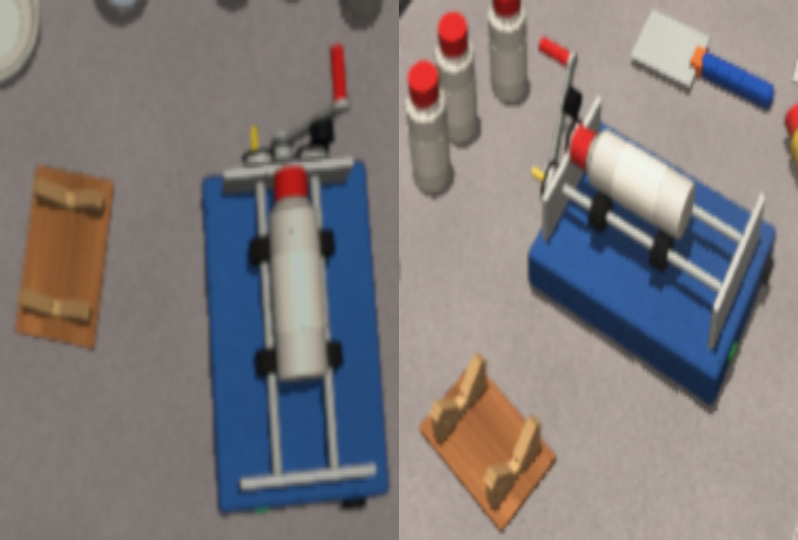

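The zoom shows the empty rest's two notches clearly, the bottle on the tyres with its cap towards +x, and the peg beyond the arm. The measured sizes are close to the given ones: rest 101 x 150, peg z = 159, cap z = 122. Next I work out the tool axes and the move to above the bottle.

```bash
cat > plan.py <<'E'
import sys; from h import *
from workcell import monitor
np.set_printoptions(precision=4,suppress=True)
# target: tcp xyz mm, yaw of tool "z" axis line (bottle axis) in world ; tool y down
def target(x,y,z,yaw,flip):
    Y=np.array([0,0,-1.]); Z=np.array([np.cos(yaw),np.sin(yaw),0])*flip; X=np.cross(Y,Z)
    return np.array([x,y,z]),np.c_[X,Y,Z]
if __name__=="__main__":
    s=monitor.read_state(); Q=R.from_quat(s["eef_rot"]).as_matrix(); print("t",s["t"],"pos",s["position"],"w",s["gripper_width"],"F",s["ft_force"]); print(Q)
    x,y,z,yaw=map(float,sys.argv[1:5])
    for f in(1,-1):
        p,W=target(x,y,z,yaw,f)
        print("flip",f,"rotvec",R.from_matrix(Q.T@W).as_rotvec(),"shift now",Q.T@(p-s["position"])/1000,"shift in target frame",W.T@(p-s["position"])/1000)
    print("q",s["qpos"])
E
python3 plan.py 452 -127.5 205 0.0275
```

```text
t 0.15 pos [ 184.986  -648.8193  204.9529] w 93.5908273601127 F [ 0.4801 -0.0014 -0.786 ]
[[ 0.2742 -0.0003  0.9617]
 [-0.9617  0.0009  0.2742]
 [-0.001  -1.     -0.0001]]
flip 1 rotvec [ 0.0002  0.2503 -0.0009] shift now [-0.4281  0.0003  0.3997] shift in target frame [-0.5138 -0.      0.2812]
flip -1 rotvec [-0.0014 -2.8913 -0.0003] shift now [-0.4281  0.0003  0.3997] shift in target frame [ 0.5138 -0.     -0.2812]
q [ 1.1435  0.4266  0.0739  1.6064 -0.0341  1.1108 -0.0671]
```

{"name": "carry_out", "arguments": {"rows": "0 0 0 0 0.125 0; 0 0 0 0 0.125 0; -0.03 0 0.0165 0 0 0; -0.03 0 0.0165 0 0 0; -0.03 0 0.0165 0 0 0; -0.03 0 0.0165 0 0 0; -0.03 0 0.0165 0 0 0; -0.03 0 0.0165 0 0 0; -0.03 0 0.0165 0 0 0; -0.03 0 0.0165 0 0 0", "gripper": 1, "newtons": 20}}

```text
t: 0.98
position: [310.8, -403.9, 205.4]
eef_rot: [0.507, -0.493, 0.493, -0.507]
ft_force: [1.0, -0.3, 0.6]
gripper_width: 94.1
```

{"name": "carry_out", "arguments": {"rows": "-0.03 0 0.0165 0 0 0; -0.03 0 0.0165 0 0 0; -0.03 0 0.0165 0 0 0; -0.03 0 0.0165 0 0 0; -0.03 0 0.0165 0 0 0; -0.03 0 0.0165 0 0 0; -0.03 0 0.0165 0 0 0; -0.03 0 0.0165 0 0 0; 0 0 0 0 0 0; 0 0 0 0 0 0"}}

```text
t: 1.82
position: [436.2, -160.4, 205.4]
eef_rot: [-0.508, 0.492, -0.492, 0.508]
ft_force: [-0.5, -0.2, -0.5]
gripper_width: 94.1
```

```bash
python3 plan.py 452 -127.5 205 0.0275; python3 - <<'E'
from workcell import optics
import cv2
d=optics.snapshot("wrist");cv2.imwrite("pics/w1.png",d["pixels"])
E
```

```text
t 1.8167 pos [ 436.2206 -160.409   205.4261] w 94.05257217273618 F [-0.4582 -0.1937 -0.5234]
[[ 0.0311 -0.0001  0.9995]
 [-0.9995  0.0003  0.0311]
 [-0.0003 -1.     -0.0001]]
flip 1 rotvec [ 0.0001  0.0036 -0.0003] shift now [-0.0324  0.0004  0.0168] shift in target frame [-0.0325  0.0004  0.0167]
flip -1 rotvec [-0.0004 -3.138  -0.0001] shift now [-0.0324  0.0004  0.0168] shift in target frame [ 0.0325  0.0004 -0.0167]
q [ 0.444   0.0925 -0.2432  2.0468  0.0261  1.0053 -1.3519]
```

View pics/w1.png

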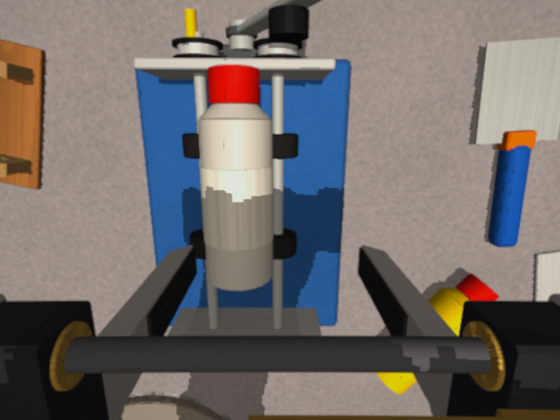

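The wrist view shows the bottle: cap centre (234,85), body edges at 199 and 274 on row 150, rear end at about (240,288). The red cap tip is at row 66.

```bash
python3 - <<'E'
from h import *
from workcell import monitor,optics
np.set_printoptions(precision=1,suppress=True)
s=monitor.read_state(); d=optics.snapshot("wrist")
print(onz(d,[[234,90],[236.5,150],[239,270],[234,67],[240,262]],123,s))
k=blobs(d["pixels"],"red",(190,50,280,115))[0]; print(cv2.boundingRect(k))
# rest edge, mill corners z=56
print(onz(d,[[136,60],[350,60]],56,s))
E
```

```text
[[ 534.6 -127.8  123. ]
 [ 491.2 -129.5  123. ]
 [ 390.3 -131.2  123. ]
 [ 550.2 -128.   123. ]
 [ 397.7 -132.1  123. ]]
(205, 64, 52, 39)
[[ 562.4  -31.8   56. ]
 [ 568.3 -224.6   56. ]]
```

{"name": "carry_out", "arguments": {"rows": "-0.0155 0 0.008 0 0 0; -0.0155 0 0.008 0 0 0; 0 0.025 0 0 0 0; 0 0.025 0 0 0 0; 0 0.025 0 0 0 0; 0 0.025 0 0 0 0; 0 0 0 0 0 0"}}

```text
t: 2.5
position: [447.8, -131.3, 101.8]
eef_rot: [0.508, -0.495, 0.492, -0.505]
ft_force: [-1.3, 0.5, 0.2]
gripper_width: 93.8
```

{"name": "carry_out", "arguments": {"rows": "0 0 0 0 0 0; 0 0 0 0 0 0; 0 0 0 0 0 0; 0 0 0 0 0 0; 0 0 0 0 0 0; 0 0 0 0 0 0; 0 0 0 0 0 0; 0 0 0 0 0 0", "gripper": 0, "newtons": 20}}

```text
t: 3.17
position: [451.3, -128.4, 106.2]
eef_rot: [-0.507, 0.493, -0.492, 0.508]
ft_force: [-2.4, 15.9, 9.3]
gripper_width: 55.3
```

{"name": "carry_out", "arguments": {"rows": "0 0 0 0 0 0; 0 -0.015 0 0 0 0; 0 -0.015 0 0 0 0; 0 -0.02 0 0 0 0; 0 -0.02 0 0 0 0; 0 -0.02 0 0 0 0; 0 -0.02 0 0 0 0; 0 0 0 0 0 0; 0 0 0 0 0 0", "newtons": 30}}

```text
t: 3.92
position: [451.1, -130.6, 216.1]
eef_rot: [-0.507, 0.492, -0.494, 0.507]
ft_force: [-0.5, -0.1, -3.5]
gripper_width: 55.4
```

```bash
python3 plan.py 510.5 148 195 -0.193; python3 - <<'E'
from workcell import optics
import cv2,numpy as np
from h import *
from workcell import monitor
s=monitor.read_state(); d=optics.snapshot("wrist");S=optics.snapshot("side")
np.save("pics/w2.npy",d,allow_pickle=True);np.save("pics/s2.npy",S,allow_pickle=True)
cv2.imwrite("pics/w2.png",np.vstack([d["pixels"][:300],S["pixels"][100:390]]))
E
```

```text
t 3.9167 pos [ 451.1009 -130.6262  216.1029] w 55.40869379452363 F [-0.5386 -0.1462 -3.4809]
[[ 0.0277  0.0017  0.9996]
 [-0.9996 -0.0006  0.0277]
 [ 0.0006 -1.      0.0017]]
flip 1 rotvec [-0.0018  0.2207  0.0004] shift now [-0.2769  0.0211  0.067 ] shift in target frame [-0.2848  0.0211  0.0049]
flip -1 rotvec [ 0.0006 -2.9209  0.0026] shift now [-0.2769  0.0211  0.067 ] shift in target frame [ 0.2848  0.0211 -0.0049]
q [ 0.4042  0.0902 -0.2743  2.0244  0.0288  1.0287 -1.427 ]
```

View pics/w2.png

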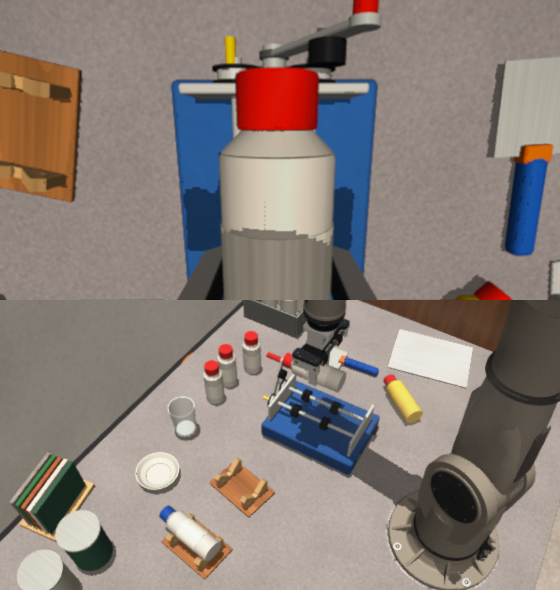

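The bottle is held level and lies between the fingers. In the wrist view the cap's top edge is on row 69, columns 237 to 319.

```bash
python3 - <<'E'
from h import *
np.set_printoptions(precision=1,suppress=True)
from workcell import monitor
s=monitor.read_state(); d=np.load("pics/w2.npy",allow_pickle=True).item()
print(s["position"],onz(d,[[278,69]],252,s),onz(d,[[278,130]],252,s), onz(d,[[237,100],[319,100],[222,190],[334,190]],233,s))
E
```

```text
[ 450.2 -130.4  214.6] [[ 547.8 -128.7  252. ]] [[ 524.7 -129.3  252. ]] [[ 536.9 -110.3  233. ]
 [ 537.9 -147.7  233. ]
 [ 495.  -102.7  233. ]
 [ 496.5 -157.6  233. ]]
```

{"name": "carry_out", "arguments": {"rows": "0 0 0 0 0.11 0; 0 0 0 0 0.11 0; -0.0285 0 0.0005 0 0 0; -0.0285 0 0.0005 0 0 0; -0.0285 0 0.0005 0 0 0; -0.0285 0 0.0005 0 0 0; -0.0285 0 0.0005 0 0 0; -0.0285 0 0.0005 0 0 0; -0.0285 0 0.0005 0 0 0; -0.0285 0 0.0005 0 0 0"}}

```text
t: 4.85
position: [497.7, 93.8, 214.2]
eef_rot: [-0.45, 0.546, -0.545, 0.449]
ft_force: [1.3, -0.8, -1.3]
gripper_width: 55.5
```

{"name": "carry_out", "arguments": {"rows": "-0.0285 0 0.0005 0 0 0; -0.0285 0 0.0005 0 0 0; 0 0 0 0 0 0; 0 0 0 0 0 0; 0 0 0 0 0 0"}}

```text
t: 5.27
position: [509.6, 147.7, 214.3]
eef_rot: [-0.45, 0.546, -0.545, 0.449]
ft_force: [0.5, -0.2, -3.2]
gripper_width: 55.4
```

```bash
python3 plan.py 510.5 148 195 -0.193; python3 - <<'E'
from h import *
from workcell import monitor,optics
np.set_printoptions(precision=1,suppress=True)
s=monitor.read_state(); d=optics.snapshot("wrist"); np.save("pics/w3.npy",[d,s],allow_pickle=True)
im=d["pixels"].copy()
# predicted rest outline (base top z=8) and notch tops
c=np.array([512,147.8]);a=-0.193;X=np.array([np.cos(a),np.sin(a)]);Y=np.array([-X[1],X[0]])
P=[np.r_[c+u*75*X+v*50*Y,8] for u,v in((1,1),(1,-1),(-1,-1),(-1,1))]
for p in proj(d,P,s): cv2.circle(im,tuple(int(v) for v in p),4,(0,255,0),1)
cv2.imwrite("pics/w3.png",im)
E
```

```text
t 5.2667 pos [509.5518 147.7265 214.2721] w 55.42641072769329 F [ 0.4618 -0.1976 -3.1586]
[[-0.1909 -0.0021  0.9816]
 [-0.9816 -0.0005 -0.1909]
 [ 0.0009 -1.     -0.0019]]
flip 1 rotvec [0.0019 0.0009 0.0009] shift now [-0.0005  0.0193  0.0009] shift in target frame [-0.0005  0.0193  0.0009]
flip -1 rotvec [ 0.0015 -3.1407 -0.003 ] shift now [-0.0005  0.0193  0.0009] shift in target frame [ 0.0005  0.0193 -0.0009]
q [ 0.0144  0.2176 -0.4782  1.8926  0.1137  1.06   -2.273 ]
```

View pics/w3.png

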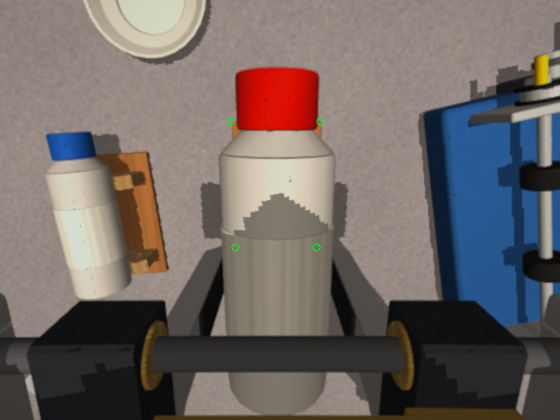

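The cap is centred over the rest, and the predicted rest corners land on the orange corners at about (236,125) and (319,130). Lowering now.

{"name": "carry_out", "arguments": {"rows": "0 0.02 0.002 0 0 0; 0 0.025 0 0 0 0; 0 0.025 0 0 0 0; 0 0.025 0 0 0 0; 0 0.025 0 0 0 0; 0 0.02 0 0 0 0; 0 0.015 0 0 0 0; 0 0 0 0 0 0; 0 0 0 0 0 0"}}

```text
t: 6.07
position: [511.7, 146.9, 60.2]
eef_rot: [-0.45, 0.546, -0.546, 0.449]
ft_force: [0.2, 0.0, -1.6]
gripper_width: 55.3
```

{"name": "carry_out", "arguments": {"rows": "0 0.004 0 0 0 0; 0 0.004 0 0 0 0; 0 0.003 0 0 0 0; 0 0.003 0 0 0 0; 0 0 0 0 0 0; 0 0 0 0 0 0"}}

```text
t: 6.57
position: [512.1, 147.9, 46.5]
eef_rot: [-0.45, 0.546, -0.546, 0.45]
ft_force: [-0.6, -0.5, -2.0]
gripper_width: 55.5
```

{"name": "carry_out", "arguments": {"rows": "0 0.002 0 0 0 0; 0 0.001 0 0 0 0; 0 0 0 0 0 0; 0 0 0 0 0 0"}}

```text
t: 6.9
position: [512.2, 147.9, 43.5]
eef_rot: [0.45, -0.546, 0.546, -0.45]
ft_force: [0.5, 0.4, -2.7]
gripper_width: 55.2
```

```bash
python3 - <<'E'
from workcell import monitor
s=monitor.read_state();print(s["position"],s["ft_force"],s["ft_torque"],s["gripper_width"])
E
```

```text
[512.15221979 147.86834099  43.5070422 ] [ 0.54269328  0.43098135 -2.67081618] [-0.05005742 -0.02862638 -0.01692372] 55.21957209377928
```

{"name": "carry_out", "arguments": {"rows": "0 0.0015 0 0 0 0; 0 0 0 0 0 0; 0 0 0 0 0 0"}}

```text
t: 7.15
position: [512.3, 147.7, 42.9]
eef_rot: [0.45, -0.546, 0.546, -0.45]
ft_force: [-5.5, -2.8, 16.2]
gripper_width: 55.7
```

{"name": "carry_out", "arguments": {"rows": "0 0.0015 0 0 0 0; 0 0 0 0 0 0; 0 0 0 0 0 0"}}

```text
t: 7.4
position: [512.9, 147.6, 42.1]
eef_rot: [0.449, -0.545, 0.546, -0.45]
ft_force: [-7.3, -6.3, 29.0]
gripper_width: 55.4
```

Contact at the expected height, so it is seated. I release it and rise.

{"name": "carry_out", "arguments": {"rows": "0 -0.001 0 0 0 0; 0 0 0 0 0 0; 0 0 0 0 0 0; 0 0 0 0 0 0; 0 0 0 0 0 0; 0 0 0 0 0 0; 0 0 0 0 0 0; 0 0 0 0 0 0", "gripper": 1}}

```text
t: 8.07
position: [512.1, 147.9, 41.4]
eef_rot: [-0.45, 0.546, -0.546, 0.45]
ft_force: [-0.8, -0.3, -0.1]
gripper_width: 93.9
```

{"name": "carry_out", "arguments": {"rows": "0 -0.015 0 0 0 0; 0 -0.025 0 0 0 0; 0 -0.03 0 0 0 0; 0 -0.03 0 0 0 0; 0 -0.03 0 0 0 0; 0 -0.03 0 0 0 0; 0 0 0 0 0 0; 0 0 0 0 0 0"}}

```text
t: 8.73
position: [513.0, 148.1, 203.0]
eef_rot: [0.449, -0.545, 0.546, -0.451]
ft_force: [0.0, -0.3, 0.1]
gripper_width: 94.1
```

```bash
python3 plan.py 621 -180 235 0.0275; python3 - <<'E'
from workcell import monitor,optics
from h import *
np.set_printoptions(precision=1,suppress=True)
s=monitor.read_state(); d=optics.snapshot("wrist"); np.save("pics/w4.npy",[d,s],allow_pickle=True)
cv2.imwrite("pics/w4.png",d["pixels"])
E
```

```text
t 8.7333 pos [512.9832 148.1301 203.0334] w 94.07849661886937 F [ 0.0035 -0.2819  0.069 ]
[[-0.1913  0.0032  0.9815]
 [-0.9815  0.0006 -0.1913]
 [-0.0012 -1.      0.003 ]]
flip 1 rotvec [-0.0031 -0.22   -0.0009] shift now [ 0.3014 -0.0318  0.1689] shift in target frame [ 0.331 -0.032  0.099]
flip -1 rotvec [ 0.0013  2.9216 -0.0046] shift now [ 0.3014 -0.0318  0.1689] shift in target frame [-0.331 -0.032 -0.099]
q [ 0.0162  0.2321 -0.482   1.9021  0.1255  1.0333 -2.2821]
```

View pics/w4.png

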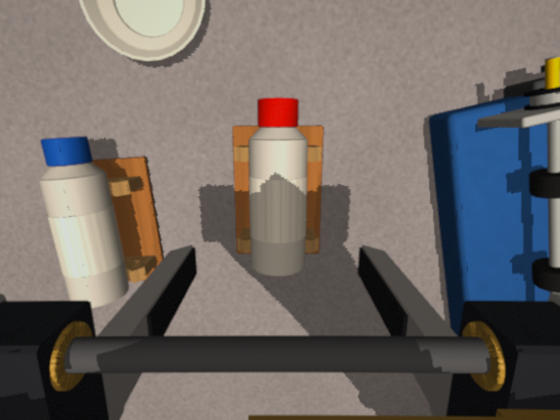

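The bottle lies in both notches and lines up with the rest. Its columns 250–307 are centred in the rest's 234–321. I check its position along the rest while heading for the peg.

```bash
python3 - <<'E'
from h import *
np.set_printoptions(precision=1,suppress=True)
d,s=np.load("pics/w4.npy",allow_pickle=True)
c=np.array([512,147.8]);a=-0.193;X=np.array([np.cos(a),np.sin(a)]);Y=np.array([-X[1],X[0]])
f=lambda px,z:[(onz(d,[px],z,s)[0][:2]-c)@X,(onz(d,[px],z,s)[0][:2]-c)@Y]
print("cap tip (want +100)",f([278,99],79),"base front(75)",f([278,126],8),"base rear side(-75)",f([240,252],8),f([318,252],8))
print("body edges at row 150 (±28)",f([250,150],60),f([307,150],60),"row 235",f([251,235],60),f([305,235],60))
E
```

```text
cap tip (want +100) [np.float64(97.69771236718957), np.float64(-0.747393213090298)] base front(75) [np.float64(74.57171763198266), np.float64(-0.9659294333038471)] base rear side(-75) [np.float64(-71.88433297652078), np.float64(44.573309235419245)] [np.float64(-71.84658616480698), np.float64(-49.20351082179644)]
body edges at row 150 (±28) [np.float64(53.02729595860722), np.float64(25.82727954686591)] [np.float64(53.033821012720914), np.float64(-28.469879643232467)] row 235 [np.float64(-32.43914815641492), np.float64(26.63072961548896)] [np.float64(-32.42035256549012), np.float64(-28.498953777140944)]
```

{"name": "carry_out", "arguments": {"rows": "0 -0.016 0 0 -0.11 0; 0 -0.016 0 0 -0.11 0; 0.03 0 0.009 0 0 0; 0.03 0 0.009 0 0 0; 0.03 0 0.009 0 0 0; 0.03 0 0.009 0 0 0; 0.03 0 0.009 0 0 0; 0.03 0 0.009 0 0 0; 0.03 0 0.009 0 0 0; 0.03 0 0.009 0 0 0"}}

```text
t: 9.62
position: [590.3, -91.6, 231.8]
eef_rot: [0.507, -0.494, 0.492, -0.506]
ft_force: [-0.2, -0.5, 1.0]
gripper_width: 93.9
```

{"name": "carry_out", "arguments": {"rows": "0.03 0 0.009 0 0 0; 0.03 0 0.009 0 0 0; 0.03 0 0.009 0 0 0; 0 0 0 0 0 0; 0 0 0 0 0 0; 0 0 0 0 0 0"}}

```text
t: 10.12
position: [619.7, -178.5, 232.0]
eef_rot: [0.507, -0.494, 0.492, -0.507]
ft_force: [0.3, 0.5, 0.1]
gripper_width: 94.1
```

```bash
python3 plan.py 622 -180 142 0.0275; python3 - <<'E'
from workcell import monitor,optics
from h import *
np.set_printoptions(precision=1,suppress=True)
s=monitor.read_state(); d=optics.snapshot("wrist"); np.save("pics/w5.npy",[d,s],allow_pickle=True)
cv2.imwrite("pics/w5.png",d["pixels"])
for k in blobs(d["pixels"],"red",(100,100,460,330)):
    b=cv2.boundingRect(k); c=cv2.minAreaRect(k); print(b,c,onz(d,[c[0],[b[0]+b[2]/2,b[1]],[b[0]+b[2]/2,b[1]+b[3]]],160,s))
E
```

```text
t 10.1167 pos [ 619.6872 -178.4877  231.9544] w 94.1438762767494 F [0.3014 0.452  0.114 ]
[[ 0.0281 -0.0022  0.9996]
 [-0.9996  0.0011  0.0281]
 [-0.0011 -1.     -0.0021]]
flip 1 rotvec [ 0.0021  0.0006 -0.0011] shift now [0.0017 0.0899 0.0025] shift in target frame [0.0016 0.09   0.0023]
flip -1 rotvec [-0.0018 -3.141  -0.0034] shift now [0.0017 0.0899 0.0025] shift in target frame [-0.0016  0.09   -0.0023]
q [ 0.4251  0.3766 -0.3208  1.6277  0.126   1.16   -1.4681]
(271, 201, 19, 58) ((280.0, 229.5), (57.0, 18.0), 90.0) [[ 615.  -181.5  160. ]
 [ 638.2 -181.2  160. ]
 [ 589.8 -182.7  160. ]]
```

View pics/w5.png

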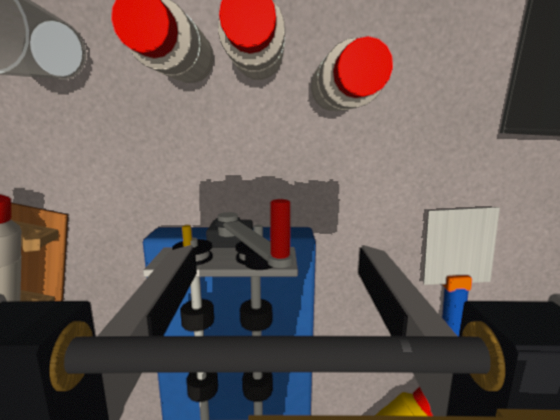

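The wrist view shows the peg upright at columns 271–290, rows 201–259. That puts its middle near (615,-182), within 4 mm of the top and side result. I straddle it at x≈623 and grip.

{"name": "carry_out", "arguments": {"rows": "0.003 0.02 0.004 0 0 0; 0 0.025 0 0 0 0; 0 0.025 0 0 0 0; 0 0.02 0 0 0 0; 0 0 0 0 0 0; 0 0 0 0 0 0"}}

```text
t: 10.67
position: [623.9, -180.8, 143.1]
eef_rot: [0.507, -0.493, 0.492, -0.507]
ft_force: [0.1, -0.0, -0.3]
gripper_width: 94.1
```

{"name": "carry_out", "arguments": {"rows": "0 0 0 0 0 0; 0 0 0 0 0 0; 0 0 0 0 0 0; 0 0 0 0 0 0; 0 0 0 0 0 0; 0 0 0 0 0 0; 0 0 0 0 0 0; 0 0 0 0 0 0; 0 0 0 0 0 0; 0 0 0 0 0 0", "gripper": 0, "newtons": 15}}

```text
t: 11.5
position: [624.3, -182.1, 143.4]
eef_rot: [-0.507, 0.493, -0.493, 0.507]
ft_force: [0.1, -1.2, -0.5]
gripper_width: 31.1
```

{"name": "carry_out", "arguments": {"rows": "0 0 0 0 0 0; 0 0 0 0 0 0; 0 0 0 0 0 0; 0 0 0 0 0 0; 0 0 0 0 0 0"}}

```text
t: 11.92
position: [624.3, -181.0, 143.5]
eef_rot: [-0.507, 0.493, -0.492, 0.507]
ft_force: [-1.8, 5.1, 1.9]
gripper_width: 15.7
```

Peg gripped at 15.7 mm wide. Swinging it along the arc, first half.

{"name": "carry_out", "arguments": {"rows": "-0.0108 -0.0052 0 0 0 0; -0.0113 -0.0041 0 0 0 0; -0.0116 -0.003 0 0 0 0; -0.0119 -0.0018 0 0 0 0; -0.012 -0.0006 0 0 0 0; 0 0 0 0 0 0; 0 0 0 0 0 0"}}

```text
t: 12.5
position: [622.6, -124.0, 158.4]
eef_rot: [0.507, -0.493, 0.493, -0.507]
ft_force: [-0.9, -3.8, -0.1]
gripper_width: 15.6
```

{"name": "carry_out", "arguments": {"rows": "-0.012 0.0006 0 0 0 0; -0.0119 0.0018 0 0 0 0; -0.0116 0.003 0 0 0 0; -0.0113 0.0041 0 0 0 0; -0.0108 0.0052 0 0 0 0; 0 0 0 0 0 0; 0 0 0 0 0 0; 0 0 0 0 0 0"}}

```text
t: 13.17
position: [621.1, -67.1, 144.4]
eef_rot: [-0.507, 0.493, -0.493, 0.507]
ft_force: [-6.4, -1.5, 10.6]
gripper_width: 15.4
```

{"name": "carry_out", "arguments": {"rows": "-0.002 0.0003 0 0 0 0; -0.002 0.0003 0 0 0 0; 0 0 0 0 0 0; 0 0 0 0 0 0; 0 0 0 0 0 0; 0 0 0 0 0 0"}}

```text
t: 13.67
position: [621.0, -65.2, 143.5]
eef_rot: [0.507, -0.493, 0.494, -0.506]
ft_force: [-4.1, -8.1, 5.9]
gripper_width: 15.4
```

```bash
python3 - <<'E'
from workcell import monitor,optics
from h import *
np.set_printoptions(precision=1,suppress=True)
s=monitor.read_state(); print(s["t"],s["position"],s["ft_force"],s["qd"]); t=optics.snapshot("top");S=optics.snapshot("side")
cv2.imwrite("pics/f.png",np.hstack([cv2.resize(t["pixels"][130:290,180:380],None,fx=2,fy=2),cv2.resize(S["pixels"][130:290,180:380],None,fx=2,fy=2)]))
w=optics.snapshot("wrist"); cv2.imwrite("pics/f2.png",w["pixels"])
E
```

```text
13.6667 [621.  -65.2 143.5] [-4.1 -8.1  5.9] [ 0.  0.  0. -0. -0. -0. -0.]
```

View pics/f.png

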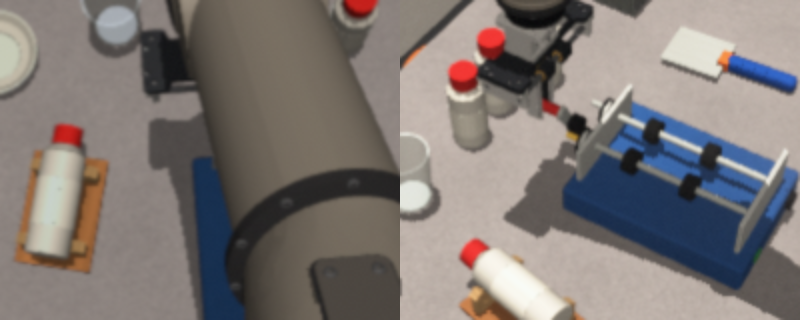

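View pics/f2.png

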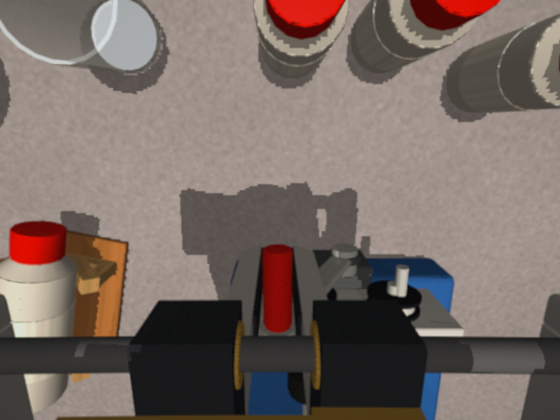

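The red bottle sits in the rest, and the peg is between the fingers with the arm swung over. One more small push to confirm the stop.

{"name": "carry_out", "arguments": {"rows": "-0.0025 0.0008 0 0 0 0; 0 0 0 0 0 0; 0 0 0 0 0 0; 0 0 0 0 0 0; 0 0 0 0 0 0; 0 0 0 0 0 0"}}

```text
t: 14.32
position: [621.0, -64.8, 142.7]
eef_rot: [0.507, -0.493, 0.495, -0.505]
ft_force: [-2.7, -16.6, 6.7]
gripper_width: 15.9
```

The arm is on the stop: 2.6 mm commanded gave 0.4 mm of travel and 8 N more force. I firm up the grip so the fingers can't yield, then check and hand in.

{"name": "carry_out", "arguments": {"rows": "0 0 0 0 0 0; 0 0 0 0 0 0; 0 0 0 0 0 0; 0 0 0 0 0 0; 0 0 0 0 0 0; 0 0 0 0 0 0; 0 0 0 0 0 0; 0 0 0 0 0 0", "newtons": 30}}

```text
t: 14.98
position: [621.0, -64.8, 142.7]
eef_rot: [0.507, -0.493, 0.495, -0.505]
ft_force: [-3.5, -17.4, 7.0]
gripper_width: 15.2
```

```bash
python3 - <<'E'
from workcell import monitor,job
s=monitor.read_state(); print(s["t"],s["position"],s["ft_force"],s["gripper_width"],abs(s["qd"]).max())
if 14<s["gripper_width"]<17 and s["ft_force"][1]<-6 and s["position"][1]>-67: print(job.close_job())
E
```

```text
14.9833 [621.00885887 -64.78007353 142.74508074] [ -3.529572   -17.37515884   6.97295167] 15.179267361661523 0.0018294954918157233
the job is handed in; nothing more can be done
None
```

I handed the job in at about 15 s. The red-capped bottle lies released in the empty rest, and the gripper is holding the tensioner peg at its stop. The system gave no verdict, so these are my own last checks:

- **Bottle:** After release, the wrist view showed it lying in both notches. It was about 1 mm off the rest's middle line and 2–3 mm off along it, and parallel to the rest within about 0.02 rad. A later top view showed it still there.
- **Tensioner:** I gripped the peg and swung it along its arc. The peg moved 116 mm across, against 115 mm expected. A further 2.6 mm push moved it only 0.4 mm and added about 8 N, so I take it to be on the stop. The joint angle can't be read directly.
- **Hold:** It is held still with a 30 N grip and about 17 N of sideways push. The fingers read 15.2 mm on the 16 mm peg.

**Where checks disagreed:** The peg's position differed by about 4 mm between cameras, and the bottle's by 2–3 mm sideways and up to about 10 mm along its axis. All of this was well within the room I had. I saw no other bottle or tool touched or moved, but I did not measure them again at the end.

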